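# Complete the pairs of eye sweets

### The arm

A 6-joint arm with a two-finger parallel gripper is mounted at the origin on the work surface. World frame = base frame: x ahead of the robot, y to its left, z up, the work surface at z = 0. Lengths are in mm, angles in rad, forces in N, time in s.
With the tool pointing down it reaches from about 375 to 975 mm from the base axis. Payload 3.8 kg.
Tool frame: the origin (TCP) lies at the centre of the arm's flange, where the gripper is bolted on; the fingertips stand 173 mm ahead of it and the grasp point (between the pads) lies 155 mm ahead of it; z points along the fingers, y is the line along which they close (so a half turn about z gives the same grasp; the last joint's range is limited). The gripper opens to 85 mm and grips with 20 to 120 N. Pads are 22 mm wide; open, the fingers measure 114 mm over their backs; the gripper's body (76 mm by 85 mm) begins 54 mm behind the grasp point. The pads swing forward as they close: fully open they stand 13 mm farther back than shut.
Start: joints at [1.162, 0.264, 1.604, -0, 1.274, -0.037], TCP at [245.221, 628.877, 404.68] pointing down, gripper open.
Joint ranges: [-2.63, 2.63], [-0.94, 2.18], [0.31, 2.57], [-1.31, 4.45], [0, 2.66], [-2.55, 2.55]. Speed limits (rad/s): [2.57, 2.57, 3.14, 3.14, 3.14, 3.14].

### API

Orientations are given as a rotation vector (axis times angle).
In Python, from workcell import ctrl, vision, order gives the robot as it stands.
- The arm moves only by the tool servo_tool, never from a script. Its argument "plan" is a list of rows, each a list of 3 entries, a list of its own where there are three numbers: the shift along the tool's x, y, z in mm, then the turn about the tool's z in rad, then the opening, from 0 (shut) to 1 (fully open). A call has exactly 10 rows; each row shifts and turns the commanded pose from where the row before left it, along the tool's axes as they then stand; what a row does not reach is not made up. A row lasts 1/10 s, in which the tool goes at most 50 mm and 8.59 degrees, less where a joint would pass 70% of its speed; a pose out of reach is approached as far as the arm can. A call is refused whole if a number of a shift passes 50 or a number of a turn 0.15, either way. A call with a gripper value outside its range is refused whole. The fingers move at their own pace and stop on an object; "grip_force" is the grip in N (left out, the last holds). Time passes only in rows, so rows that do not move let the fingers close, or fill a call up. It gives the time, the measured TCP pose, the force, the opening and the grip force at its end, in the units of the state.
- ctrl.get_state(): the state, without advancing time (a new reading comes with each control period).
- vision.grab_frame(name): name is "side" or "top" or "wrist"; returns the picture (400x640x3 uint8, red, green, blue); there is no depth.
- vision.calibration(name): a dict with "fx", "fy", "cx", "cy" (pixels), "dist" ([k1, k2, p1, p2, k3] as OpenCV has them; the pictures are not rectified), "R" (3x3) and "t" (3): a world point X has camera coordinates R X + t. Camera axes: x right, y down, z forward; pixel columns grow to the right and rows downward; lengths in mm; the calibration is good to about 2 mm. A picture is of the moment at which its call begins: read the wrist's pose just before it. calibration takes no time and is no camera call; for the wrist camera it gives the pose at the moment of the call.
- order.finish_job(): hands the job in; it is judged then, once.
The state is a dict: "t": time; "joint_pos": joint angles; "qvel": joint speeds; "effort": joint torques, N m; "tcp_pos": TCP position; "orientation": TCP orientation; "force": force on the tool from outside, world axes, zero at the start; "ft_torque": the same for the moment, N m; "width": opening from 0.0 (shut) to 1.0 (fully open); "finger_force": force on a finger pad.
Only numpy, scipy, OpenCV 4.12 (cv2) and the standard library are available. Lean on these libraries where they do the work, as an engineer would, in place of code of your own. Each camera call takes 0.05 s, during which the arm holds its last target. There are 200 camera calls.

### The job

Complete the four pairs of eye sweets: put each loose eye pod into the empty pocket of the twin tray that already holds an eye of the same iris colour, sitting flat in the pocket with the pupil up. One of the eye pods is still captive in the outfeed rail of the sealer: slide it along to the rail's open end before lifting it off. Leave the globe pod where it is.

Things in the scene. Friction and masses are not known exactly. Their poses are not given: they have to be found in the camera images.
- pod_blue: Loose sweet pod, 35 g: white eyeball with sky blue iris (28 mm) on top, on a thin round sky blue flange 52 mm across, 3 mm thick. Eye 36 mm across, sides upright from 3 to 26 mm, domed to 45 mm: grip it there. Origin: centre of underside, z up; round, yaw means nothing. At the start one eye pod, any colour, is captive in the sealer's rail, the others stand on the bench.
- pod_green: Loose sweet pod, 35 g: white eyeball with grass green iris (28 mm) on top, on a thin round grass green flange 52 mm across, 3 mm thick. Eye 36 mm across, sides upright from 3 to 26 mm, domed to 45 mm: grip it there. Origin: centre of underside, z up; round, yaw means nothing. At the start one eye pod, any colour, is captive in the sealer's rail, the others stand on the bench.
- pod_pink: Loose sweet pod, 35 g: white eyeball with hot pink iris (28 mm) on top, on a thin round hot pink flange 52 mm across, 3 mm thick. Eye 36 mm across, sides upright from 3 to 26 mm, domed to 45 mm: grip it there. Origin: centre of underside, z up; round, yaw means nothing. At the start one eye pod, any colour, is captive in the sealer's rail, the others stand on the bench.
- pod_purple: Loose sweet pod, 35 g: white eyeball with dark purple iris (28 mm) on top, on a thin round dark purple flange 52 mm across, 3 mm thick. Eye 36 mm across, sides upright from 3 to 26 mm, domed to 45 mm: grip it there. Origin: centre of underside, z up; round, yaw means nothing. At the start one eye pod, any colour, is captive in the sealer's rail, the others stand on the bench.
- tray_blue: White twin tray 145 x 74 mm, fixed: two square pockets 68 mm wide, walls 9 mm high, floor 3 mm above the bench. One holds a fixed eye pod (same shape) with sky blue iris and flange, the other is empty. Origin: centre of underside; x along its length: empty pocket's centre at x = +35.5 mm, filled one at -35.5 mm (fingers closing along the tray's y clear it).
- tray_green: White twin tray 145 x 74 mm, fixed: two square pockets 68 mm wide, walls 9 mm high, floor 3 mm above the bench. One holds a fixed eye pod (same shape) with grass green iris and flange, the other is empty. Origin: centre of underside; x along its length: empty pocket's centre at x = +35.5 mm, filled one at -35.5 mm (fingers closing along the tray's y clear it).
- tray_pink: White twin tray 145 x 74 mm, fixed: two square pockets 68 mm wide, walls 9 mm high, floor 3 mm above the bench. One holds a fixed eye pod (same shape) with hot pink iris and flange, the other is empty. Origin: centre of underside; x along its length: empty pocket's centre at x = +35.5 mm, filled one at -35.5 mm (fingers closing along the tray's y clear it).
- tray_purple: White twin tray 145 x 74 mm, fixed: two square pockets 68 mm wide, walls 9 mm high, floor 3 mm above the bench. One holds a fixed eye pod (same shape) with dark purple iris and flange, the other is empty. Origin: centre of underside; x along its length: empty pocket's centre at x = +35.5 mm, filled one at -35.5 mm (fingers closing along the tray's y clear it).
- sealer: White fixed pod sealer with steel outfeed rail. Origin: bench level, middle of rail's open end; +y points outwards; rail from y = 0 to -250 mm, then the tall machine. Pod stands on the bench, flange under two lips (tops 9 mm high, 42 mm slot for the eye, 2.5 mm side play); starts 80 to 115 mm inside, slides freely, lifts off once its centre is 30 mm beyond the end. Rail 85 mm wide.
- globe_pod: Loose pod of another product: same shape and size as the eye pods, but a dark blue globe with yellow-green patches on a white flange. Origin: centre of its underside. It does not belong in the twin trays.
Not all that is in view belongs to the job. Leave any orange look-alike of the pod_pink alone.

How it is judged:
By the outcome, as a careful person would: the job done as asked, in the order asked, and still so for the second after the job is handed in, with the robot touching nothing.
It also fails if it takes over 99 s, if anything falls off the work surface, if the arm or the gripper's body presses on something with over 40 N, if the wrist force passes 120 N, or if a joint passes its speed limit or range.

## Working session

There is one attempt and no reset: what is moved stays moved. The work goes in short steps, Python scripts to look and compute and a tool call to move; the robot and the scene stay as the last step left them, time stands still between calls to the robot, and variables do not carry over. Pictures are saved under pics/ and viewed, at most 14 in all, crops included, and the job is handed in when it is done.

Besides the shell and the picture viewer there is one more tool, called after ">>>" as name(argument=value, ...), one argument or row to a line, values as JSON. servo_tool: Moves the arm, as the interface text tells. Its arguments: {"type":"object","properties":{"plan":{"type":"array"},"grip_force":{"type":"number"}},"required":["plan"]}

```bash
mkdir -p pics; ls
python3 - <<'E'
from workcell import ctrl,vision
import cv2,numpy as np
for n in("top","side"):
    f=vision.grab_frame(n);cv2.imwrite(f"pics/{n}0.png",f[:,:,::-1])
    c=vision.calibration(n);print(n,{k:np.round(v,3).tolist() for k,v in c.items()})
s=ctrl.get_state();print(s)
E
```

```text
pics
top {'fx': 420.831, 'fy': 420.831, 'cx': 326.1, 'cy': 196.889, 'dist': [-0.101, 0.0, 0.0, 0.0, 0.0], 'R': [[-0.02, -1.0, -0.001], [-0.999, 0.02, -0.05], [0.05, 0.0, -0.999]], 't': [-14.183, 484.548, 1093.805]}
side {'fx': 434.208, 'fy': 434.208, 'cx': 313.014, 'cy': 200.827, 'dist': [-0.001, 0.0, 0.0, 0.0, 0.0], 'R': [[0.766, -0.643, -0.014], [-0.465, -0.539, -0.703], [0.444, 0.545, -0.711]], 't': [-412.99, 238.176, 829.255]}
{'t': 0.1, 'joint_pos': array([ 1.16210975e+00,  2.64725532e-01,  1.60529379e+00,  3.89810410e-07,
        1.27371564e+00, -3.69254873e-02]), 'qvel': array([-0.00101972, -0.00216613, -0.00206703,  0.00105767,  0.0012627 ,
        0.00290603]), 'effort': array([ 4.73449454e-04, -5.16712761e+01, -3.68587518e+01, -1.11409156e-04,
        6.29723960e-03,  2.95389987e-05]), 'tcp_pos': array([245.08750816, 628.5864694 , 403.42355428]), 'orientation': array([-0.58051628, -3.08700795,  0.00328133]), 'force': array([0.05242485, 0.68903876, 0.25742   ]), 'ft_torque': array([-0.01225219, -0.01342614,  0.06038421]), 'finger_force': 0.0, 'width': 1.0002213526926598}
```

View pics/top0.png

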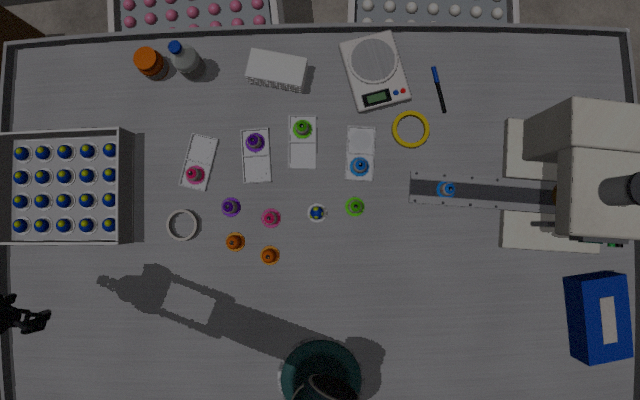

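View pics/side0.png

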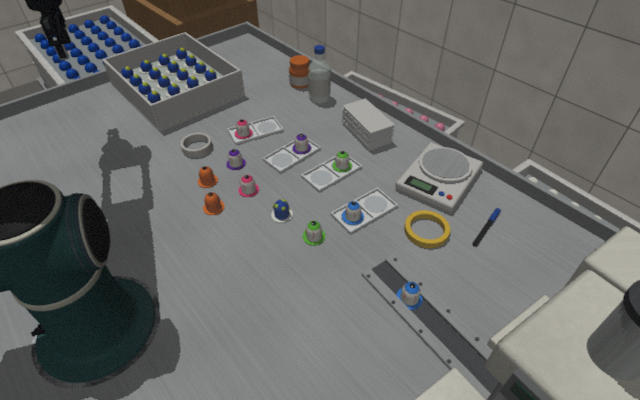

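The top view shows these:
- **Eye pods:** purple at (231,207), pink at (271,218), green at (355,206), and blue captive in the rail at (447,189).
- **Look-alikes to avoid:** orange at (235,241) and (270,255), and the globe at (317,213). The filled eyes in the trays are fixed: pink (195,174), purple (255,142), green (302,128) and blue (360,166).
- **Empty pockets:** pink (202,148), purple (257,168), green (302,155) and blue (361,138).

The side view shows the same layout, with the loose pods at purple (235,158), pink (248,185), green (314,232) and blue (411,293).

```bash
cat > h.py <<'E'
import cv2,numpy as np
from workcell import ctrl,vision
def norm(c,uv):
    K=np.array([[c["fx"],0,c["cx"]],[0,c["fy"],c["cy"]],[0,0,1]],float)
    return cv2.undistortPoints(np.array(uv,float).reshape(-1,1,2),K,np.array(c["dist"],float)).reshape(-1,2)
def plane(c,uv,z):
    n=norm(c,uv);R=np.array(c["R"]);o=-R.T@np.array(c["t"])
    d=np.c_[n,np.ones(len(n))]@R
    return o+d*((z-o[2])/d[:,2])[:,None]
def tri(c1,u1,c2,u2):
    P=[np.c_[np.array(c["R"]),np.array(c["t"])] for c in(c1,c2)]
    X=cv2.triangulatePoints(P[0],P[1],norm(c1,u1).T,norm(c2,u2).T);return (X[:3]/X[3]).T
HUE=dict(purple=(128,144),pink=(155,176),green=(35,65),blue=(97,109))
def mask(f,col,s=110,v=50):
    h=cv2.cvtColor(f,cv2.COLOR_RGB2HSV);a,b=HUE[col]
    return cv2.inRange(h,(a,s,v),(b,255,255))
def blobs(m,amin):
    n,l,st,ce=cv2.connectedComponentsWithStats(m)
    return [(st[i].tolist(),ce[i].round(1).tolist()) for i in range(1,n) if st[i][4]>=amin]
E
python3 - <<'E'
from h import *
for n in("top","side"):
    f=cv2.imread(f"pics/{n}0.png")[:,:,::-1].copy();c=vision.calibration(n)
    for k in HUE:
        m=cv2.morphologyEx(mask(f,k),cv2.MORPH_CLOSE,np.ones((9,9)))
        for st,ce in blobs(m,60):
            print(n,k,st,ce,plane(c,[[st[0]+st[2]/2-.5,st[1]+st[3]/2-.5]],3)[0].round().tolist() if n=="top" else "")
    if n=="top":
        g=cv2.cvtColor(f,cv2.COLOR_RGB2GRAY);print(g[160,230],g[150,196],g[168,265])
        m=cv2.inRange(cv2.cvtColor(f,cv2.COLOR_RGB2HSV),(0,0,150),(180,60,255))
        m=cv2.morphologyEx(m,cv2.MORPH_CLOSE,np.ones((5,5)))
        for q in cv2.findContours(m,cv2.RETR_EXTERNAL,2)[0]:
            if 500<cv2.contourArea(q)<3000:
                r=cv2.minAreaRect(q);b=cv2.boxPoints(r)
                if not 170<r[0][0]<390: continue
                B=plane(c,b,9);print("tray",np.round(r[0]),np.round(r[1]),B.mean(0).round(),B[:,:2].round().tolist())
print({k:np.round(v,3).tolist() for k,v in vision.calibration("wrist").items()})
E
```

```text
top purple [246, 133, 18, 19, 267] [254.8, 142.0] [636.0, 165.0, 3.0]
top purple [222, 198, 18, 19, 277] [230.6, 206.6] [463.0, 231.0, 3.0]
top pink [124, 0, 11, 27, 155] [129.7, 13.3] [1019.0, 526.0, 3.0]
top pink [145, 0, 11, 24, 121] [150.3, 11.0] [1020.0, 464.0, 3.0]
top pink [166, 0, 11, 21, 107] [171.0, 11.2] [1020.0, 402.0, 3.0]
top pink [209, 0, 11, 25, 119] [214.1, 10.3] [1008.0, 279.0, 3.0]
top pink [231, 0, 12, 25, 154] [236.7, 11.4] [1005.0, 215.0, 3.0]
top pink [252, 0, 13, 24, 163] [258.0, 10.6] [1004.0, 155.0, 3.0]
top pink [188, 6, 10, 21, 101] [193.1, 13.6] [999.0, 340.0, 3.0]
top pink [186, 166, 19, 18, 258] [194.9, 174.4] [552.0, 327.0, 3.0]
top pink [261, 209, 19, 19, 279] [270.5, 217.9] [432.0, 126.0, 3.0]
top green [293, 120, 19, 18, 270] [301.9, 128.6] [669.0, 37.0, 3.0]
top green [345, 197, 19, 19, 286] [354.2, 206.2] [459.0, -97.0, 3.0]
top blue [169, 40, 11, 13, 103] [174.1, 46.2] [913.0, 390.0, 3.0]
top blue [58, 145, 10, 12, 65] [61.6, 150.4] [629.0, 710.0, 3.0]
top blue [35, 146, 11, 13, 77] [40.1, 152.0] [627.0, 780.0, 3.0]
top blue [80, 147, 11, 10, 73]
[... 1205 characters left out ...]
de pink [242, 176, 10, 7, 63] [246.6, 179.3] 
side pink [239, 184, 20, 13, 93] [248.9, 191.6] 
side green [333, 162, 19, 10, 72] [341.3, 167.5] 
side green [273, 199, 13, 11, 60] [280.5, 204.8] 
side green [308, 222, 12, 8, 89] [313.4, 225.7] 
side green [303, 231, 22, 14, 113] [312.9, 238.8] 
side blue [35, 17, 87, 61, 1290] [80.8, 48.1] 
side blue [348, 202, 11, 8, 82] [353.0, 205.7] 
side blue [342, 211, 22, 14, 114] [351.9, 218.8] 
side blue [396, 282, 27, 28, 299] [410.9, 293.6] 
{'fx': 313.024, 'fy': 313.024, 'cx': 316.618, 'cy': 199.874, 'dist': [-0.042, 0.0, 0.0, 0.0, 0.0], 'R': [[0.364, 0.932, -0.001], [0.896, -0.35, 0.273], [0.254, -0.1, -0.962]], 't': [-674.816, -35.463, 377.746]}
```

Wrist views from two places come next. I'll turn the tool so the fingers close along world y, then travel over the scene at height.

>>> servo_tool(
  plan=[
    [[0, 0, 0], -0.124, 1],
    [[0, 0, 0], -0.124, 1],
    [[0, 0, 0], -0.124, 1],
    [[-18, -46, 0], 0, 1],
    [[-18, -46, 0], 0, 1],
    [[-18, -46, 0], 0, 1],
    [[-18, -46, 0], 0, 1],
    [[-18, -46, 0], 0, 1],
    [[-18, -46, 0], 0, 1],
    [[0, 0, 0], 0, 1],
  ],
)

```text
t: 1.1
tcp_pos: [354.5, 348.4, 404.1]
orientation: [0.008, 3.142, -0.005]
force: [-0.6, -0.6, 0.0]
width: 0.997
finger_force: 0.0
```

```bash
cat > shot.py <<'E'
import sys,pickle;from h import *
def shot(name):
    c=vision.calibration("wrist");f=vision.grab_frame("wrist")
    cv2.imwrite(f"pics/{name}.png",f[:,:,::-1]);pickle.dump(c,open(f"pics/{name}.pkl","wb"));return c,f
def state():
    s=ctrl.get_state();R=cv2.Rodrigues(np.array(s["orientation"]))[0]
    print("t",round(s["t"],2),"tcp",np.round(s["tcp_pos"],1),"yaw_y",round(float(np.degrees(np.arctan2(R[1,1],R[0,1]))),2),"tilt",R[:,2].round(3),"w",round(s["width"],3),"f",np.round(s["force"],1),"ff",round(float(s["finger_force"]),1))
    return s,R
if __name__=="__main__":
    state();shot(sys.argv[1])
E
python3 shot.py w1
```

```text
t 1.1 tcp [354.5 348.4 404.1] yaw_y 89.71 tilt [ 0.    -0.003 -1.   ] w 0.997 f [-0.6 -0.6  0. ] ff 0.0
```

>>> servo_tool(
  plan=[
    [[-10, -40, 0], 0, 1],
    [[-10, -40, 0], 0, 1],
    [[-10, -40, 0], 0, 1],
    [[-10, -40, 0], 0, 1],
    [[-10, -40, 0], 0, 1],
    [[-10, -40, 0], 0, 1],
    [[0, 0, 0], 0, 1],
    [[0, 0, 0], 0, 1],
    [[0, 0, 0], 0, 1],
    [[0, 0, 0], 0, 1],
  ],
)

```text
t: 2.15
tcp_pos: [413.1, 114.3, 404.6]
orientation: [0.004, -3.141, -0.001]
force: [0.0, 0.5, 0.2]
width: 1.001
finger_force: 0.0
```

```bash
python3 shot.py w2
```

```text
t 2.15 tcp [413.1 114.3 404.6] yaw_y 90.15 tilt [-0.  0. -1.] w 1.001 f [0.  0.5 0.2] ff 0.0
```

View pics/w2.png

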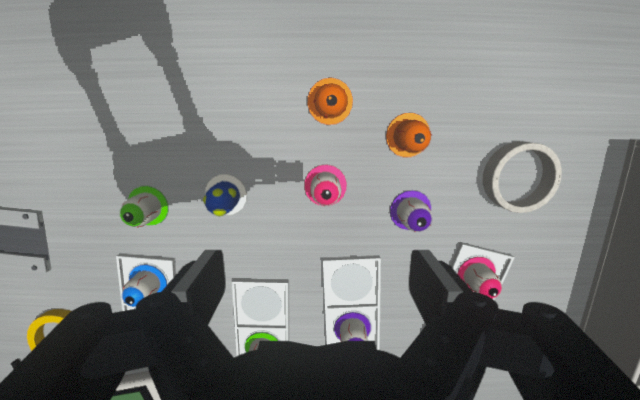

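View pics/w1.png

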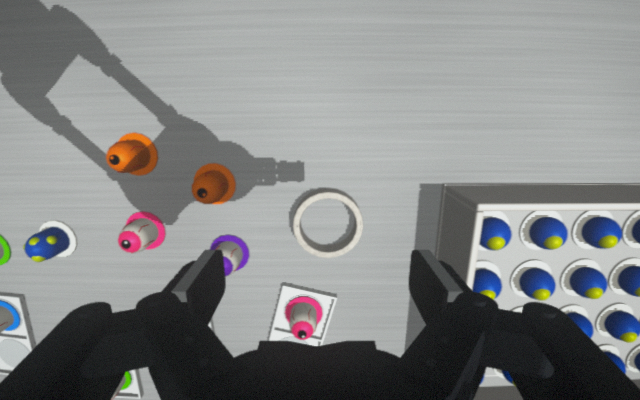

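Both wrist views look back towards the base, with image down being +x. In w2 the loose pods' irises are pink (326,193), purple (418,218) and green (128,215). The globe is at (224,197), and orange look-alikes are at (331,100) and (414,136). The empty pockets show a pale disc: purple (351,281) and green (263,302). In w1 pink is at (126,241).

Run:
```python
from h import *;import pickle
I={};C={}
for n in("w1","w2","top0","side0"):
    I[n]=cv2.imread(f"pics/{n}.png")[:,:,::-1].copy()
    C[n]=pickle.load(open(f"pics/{n}.pkl","rb")) if n[0]=="w" else vision.calibration(n[:-1])
def pick(n,col,pt,r=25,close=0,which="near"):
    f=I[n];m=mask(f,col,90,40)
    roi=np.zeros_like(m);cv2.circle(roi,tuple(pt),r,255,-1);m&=roi
    b=blobs(m,12);return [(s[4],ce) for s,ce in b]
for col,pts in dict(pink=dict(w2=(326,188),w1=(140,232),side0=(248,185)),purple=dict(w2=(412,212),side0=(235,158)),green=dict(w2=(143,206),side0=(314,232)),blue=dict(top0=(447,189),side0=(411,293))).items():
    for n,p in pts.items(): print(col,n,pick(n,col,p))
f=I["top0"];h=cv2.cvtColor(f,cv2.COLOR_RGB2HSV)
for name,(u,v) in dict(pink=(199,162),purple=(257,155),green=(303,142),blue=(360,153)).items():
    m=(cv2.inRange(h,(0,0,112),(180,40,255))|mask(f,name))
    roi=np.zeros_like(m);cv2.circle(roi,(u,v),36,255,-1);m&=roi
    m=cv2.morphologyEx(cv2.morphologyEx(m,cv2.MORPH_CLOSE,np.ones((5,5))),cv2.MORPH_OPEN,np.ones((7,7)))
    q=max(cv2.findContours(m,cv2.RETR_EXTERNAL,2)[0],key=cv2.contourArea)
    r=cv2.minAreaRect(q);b=cv2.boxPoints(r);B=plane(C["top0"],b,9)[:,:2]
    e=[B[1]-B[0],B[2]-B[1]];e.sort(key=np.linalg.norm)
    a=np.degrees(np.arctan2(e[1][1],e[1][0]))
    print(name,"rect px",np.round(r[0],1),"world c",B.mean(0).round(1),"sides",[round(float(np.linalg.norm(x)),1) for x in e],"long ang",a.round(1))
# rail outline
print("w2 discs")
g=cv2.cvtColor(I["w2"],cv2.COLOR_RGB2HSV)
for p in((263,302),(351,281)): print(plane(C["w2"],[p],3).round(1))
```

```text
pink w2 [(972, [325.1, 185.2])]
pink w1 [(462, [150.1, 226.3]), (351, [129.6, 241.0])]
pink side0 [(62, [246.5, 178.9]), (94, [248.4, 191.7])]
purple w2 [(444, [405.7, 204.4]), (347, [418.8, 219.1])]
purple side0 [(43, [233.7, 152.8]), (63, [235.9, 165.4])]
green w2 [(466, [153.2, 201.9]), (354, [132.2, 214.2])]
green side0 [(78, [313.5, 225.5]), (114, [313.5, 239.0])]
blue top0 [(184, [445.4, 189.0])]
blue side0 [(119, [411.4, 287.7]), (43, [398.8, 293.3]), (90, [416.2, 303.7])]
pink rect px [197.3 161.4] world c [586.5 319.2] sides [74.2, 145.5] long ang -14.1
purple rect px [255.  154.8] world c [600.7 163.3] sides [74.3, 143.8] long ang -177.0
green rect px [301.5 142.5] world c [630.8  38.7] sides [72.2, 137.3] long ang -0.7
blue rect px [359.4 153. ] world c [ 599.4 -114.7] sides [73.1, 141.5] long ang -4.2
w2 discs
[[594.9  42.4   3. ]]
[[562.3 161.4   3. ]]
```

Run:
```python
from h import *;import pickle
C={n:pickle.load(open(f"pics/{n}.pkl","rb")) for n in("w1","w2")};C["t"]=vision.calibration("top");C["s"]=vision.calibration("side")
print("pink",tri(C["w1"],[129.6,241],C["w2"],[326,192.5]).round(1),tri(C["w2"],[326,192.5],C["s"],[246.5,178.9]).round(1))
print("purple",tri(C["w2"],[418.8,219.1],C["s"],[233.7,152.8]).round(1),"green",tri(C["w2"],[132.2,214.2],C["s"],[313.5,225.5]).round(1),"blue",tri(C["t"],[447,188.5],C["s"],[411.4,287.7]).round(1))
for k,f,fr in(("purple",(405,203),(412,204)),("green",(149,206),None),("pink",(325,186),None)):print(k,"flange",plane(C["w2"],[f],3).round(1))
# tray walls: purple pocket near corners in w2 and side height check via disc
print("disc",tri(C["w2"],[351,281],C["s"],[278,158]).round(1),tri(C["w2"],[263,302],C["s"],[321,175]).round(1))
f=cv2.imread("pics/w2.png");g=cv2.imread("pics/top0.png")
a=cv2.resize(f[150:260,90:450],None,fx=2.2,fy=2.2);b=cv2.resize(g[165:225,395:525],None,fx=6.09,fy=4)
b=cv2.resize(b,(a.shape[1],260));cv2.imwrite("pics/crop1.png",np.vstack([a,b]))
```

```text
pink [[431.8 125.6  35.6]] [[432.3 125.8  33.4]]
purple [[464.3 233.9  32.1]] green [[458.5 -98.6  34.1]] blue [[ 500.5 -341.5   28.6]]
purple flange [[453.6 224.9   3. ]]
green flange [[458.2 -94.7   3. ]]
pink flange [[432.3 125.4   3. ]]
disc [[554.1 160.2  13.4]] [[598.7  42.    2.1]]
```

View pics/crop1.png

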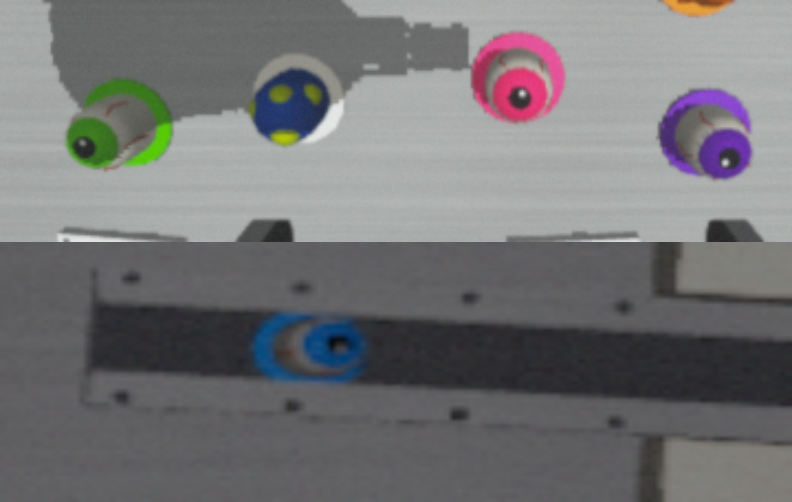

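The crop confirms the choice: pink, purple and green are white eyeballs on matching flanges, the globe and orange look-alikes are distinct, and the blue pod sits in the rail's dark slot. The iris triangulates at about 34 mm high on its visible side, so the pods stand upright on the bench. Pink goes first.

>>> servo_tool(
  plan=[
    [[-19, 12, 40], 0, 1],
    [[0, 0, 45], 0, 1],
    [[0, 0, 45], 0, 1],
    [[0, 0, 45], 0, 1],
    [[0, 0, 30], 0, 1],
    [[0, 0, 19], 0, 1],
    [[0, 0, 0], 0, 1],
    [[0, 0, 0], 0, 0],
    [[0, 0, 0], 0, 0],
    [[0, 0, 0], 0, 0],
  ],
  grip_force=30,
)

```text
t: 3.2
tcp_pos: [433.3, 125.4, 182.3]
orientation: [-0.001, 3.138, 0.001]
force: [-0.1, 0.8, 0.7]
width: 0.517
finger_force: 0.0
```

>>> servo_tool(
  plan=[
    [[0, 0, 0], 0, 0],
    [[0, 0, 0], 0, 0],
    [[0, 0, 0], 0, 0],
    [[0, 0, 0], 0, 0],
    [[0, 0, -10], 0, 0],
    [[0, 0, -30], 0, 0],
    [[0, 0, -40], 0, 0],
    [[0, 0, 0], 0, 0],
    [[0, 0, 0], 0.12, 0],
    [[0, 0, 0], 0.125, 0],
  ],
)

```text
t: 4.2
tcp_pos: [432.4, 124.9, 261.7]
orientation: [0.391, 3.115, 0.001]
force: [0.2, 0.9, -0.1]
width: 0.404
finger_force: 30.1
```

```bash
python3 shot.py w3
```

```text
t 4.2 tcp [432.4 124.9 261.7] yaw_y 75.69 tilt [ 0.002  0.    -1.   ] w 0.404 f [ 0.2  0.9 -0.1] ff 30.1
```

>>> servo_tool(
  plan=[
    [[-20, 33, 0], 0, 0],
    [[-23, 38, 0], 0, 0],
    [[-23, 38, 0], 0, 0],
    [[-23, 38, 0], 0, 0],
    [[-23, 38, 0], 0, 0],
    [[-25, 41, 0], 0, 0],
    [[0, 0, 10], 0, 0],
    [[0, 0, 35], 0, 0],
    [[0, 0, 20], 0, 0],
    [[0, 0, 5], 0, 0],
  ],
)

```text
t: 5.25
tcp_pos: [617.8, 309.8, 186.5]
orientation: [-0.38, -3.112, 0.006]
force: [-0.4, 0.2, -1.2]
width: 0.407
finger_force: 30.2
```

```bash
python3 shot.py w4
```

```text
t 5.25 tcp [617.8 309.8 186.5] yaw_y 76.07 tilt [-0.007 -0.003 -1.   ] w 0.407 f [-0.4  0.2 -1.2] ff 30.2
```

View pics/w4.png

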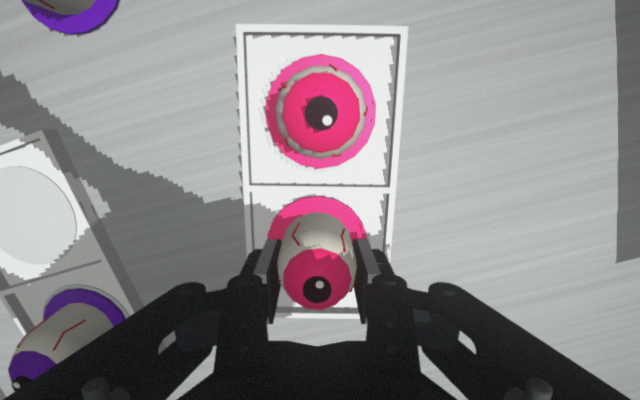

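The held pink pod hangs just above its empty pocket, at about (318,270) px and centred between the walls. The filled neighbour at (320,110) is clear of the fingers. I'll lower and release.

>>> servo_tool(
  plan=[
    [[-2, 0, 2], 0, 0],
    [[0, 0, 0], 0, 0.7],
    [[0, 0, 0], 0, 0.7],
    [[0, 0, 0], 0, 0.7],
    [[0, 0, -15], 0, 0.7],
    [[0, 0, -45], 0, 1],
    [[0, 0, -45], 0, 1],
    [[40, -20, 0], 0.0, 1],
    [[40, -20, 0], 0, 1],
    [[0, 0, 0], -0.12, 1],
  ],
)

```text
t: 6.3
tcp_pos: [528.6, 289.2, 292.8]
orientation: [-0.19, -3.129, 0.005]
force: [-0.2, 0.2, -1.1]
width: 0.998
finger_force: 0.0
```

```bash
cat > go.py <<'E'
import sys;from shot import *
s,R=state();p=np.array(s["tcp_pos"])
# args: x y z yaw -> turn first, then shift in turned tool axes (tool assumed down)
x,y,z,yaw=map(float,sys.argv[1:5]);yc=np.degrees(np.arctan2(R[1,1],R[0,1]))
d=(yaw-yc+90)%180-90;a=np.radians(yaw)
a=np.radians(yc+d);X=np.array([-np.sin(a),np.cos(a),0]);X*= 1;Y=np.array([np.cos(a),np.sin(a),0])
w=np.array([x,y,z])-p;print("turn",round(-np.radians(d),3),"shift after turn",round(X@w,1),round(Y@w,1),round(-w[2],1))
E
python3 shot.py w5; python3 go.py 463.5 231.5 181 93
```

```text
t 6.3 tcp [528.6 289.2 292.8] yaw_y 83.04 tilt [-0.007 -0.003 -1.   ] w 0.998 f [-0.2  0.2 -1.1] ff 0.0
t 6.35 tcp [531.3 290.1 294. ] yaw_y 83.42 tilt [-0.002 -0.001 -1.   ] w 0.997 f [ 0.6 -0.4 -0.1] ff 0.0
turn -0.167 shift after turn 70.7 -55.0 113.0
```

View pics/w5.png

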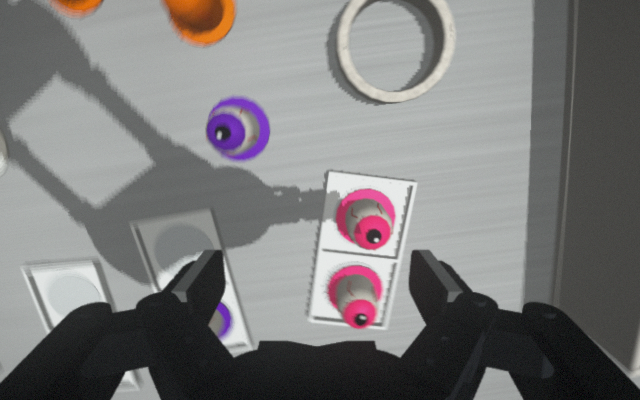

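Pink now stands flat in its pocket, at (355,285) px beside its twin. Loose purple is at (238,128), and I'll use this view to refine it.

```bash
python3 - <<'E'
from h import *;import pickle
f=cv2.imread("pics/w5.png")[:,:,::-1].copy();c=pickle.load(open("pics/w5.pkl","rb"))
m=mask(f,"purple",90,40);m[190:]=0;m=cv2.morphologyEx(m,cv2.MORPH_CLOSE,np.ones((5,5)))
q=max(cv2.findContours(m,0,2)[0],key=cv2.contourArea);e=cv2.fitEllipse(cv2.convexHull(q));print(e,plane(c,[e[0]],3),plane(c,[(227,132)],38))
E
python3 go.py 463.5 231.5 181 93
```

```text
((237.9344482421875, 128.26475524902344), (60.32532501220703, 64.45536804199219), 136.9612579345703) [[463.80012454 232.21114324   3.        ]] [[464.89269752 232.86772642  38.        ]]
t 6.35 tcp [531.3 290.1 294. ] yaw_y 83.42 tilt [-0.002 -0.001 -1.   ] w 0.997 f [ 0.6 -0.4 -0.1] ff 0.0
turn -0.167 shift after turn 70.7 -55.0 113.0
```

>>> servo_tool(
  plan=[
    [[0, 0, 0], -0.084, 1],
    [[0, 0, 0], -0.083, 1],
    [[35, -27, 0], 0, 1],
    [[35, -27, 0], 0, 1],
    [[0, 0, 35], 0, 1],
    [[0, 0, 40], 0, 1],
    [[0, 0, 28], 0, 0.8],
    [[0, 0, 10], 0, 0.7],
    [[0, 0, 0], 0, 0],
    [[0, 0, 0], 0, 0],
  ],
)

```text
t: 7.35
tcp_pos: [468.3, 234.7, 182.3]
orientation: [-0.065, 3.139, 0.001]
force: [-1.3, -0.0, 0.6]
width: 0.407
finger_force: 30.7
```

>>> servo_tool(
  plan=[
    [[0, 0, 0], 0, 0],
    [[0, 0, 0], 0, 0],
    [[0, 0, 0], 0, 0],
    [[0, 0, 0], 0, 0],
    [[0, 0, -15], 0, 0],
    [[0, 0, -30], 0, 0],
    [[0, 0, -35], 0, 0],
    [[0, 0, 0], 0, 0],
    [[0, 0, 0], 0, 0],
    [[0, 0, 0], 0, 0],
  ],
)

```text
t: 8.35
tcp_pos: [466.2, 233.8, 259.5]
orientation: [0.066, -3.139, 0.001]
force: [-0.1, -0.9, 0.2]
width: 0.406
finger_force: 30.7
```

```bash
python3 go.py 564.5 161.3 186.5 93
```

```text
t 8.35 tcp [466.2 233.8 259.5] yaw_y 92.42 tilt [-0.002 -0.001 -1.   ] w 0.406 f [-0.1 -0.9  0.2] ff 30.7
turn -0.01 shift after turn -94.3 -77.6 73.0
```

>>> servo_tool(
  plan=[
    [[-24, -19, 0], -0.01, 0],
    [[-24, -20, 0], 0, 0],
    [[-24, -20, 0], 0, 0],
    [[-24, -18, 0], 0, 0],
    [[0, 0, 0], 0, 0],
    [[0, 0, 35], 0, 0],
    [[0, 0, 25], 0, 0],
    [[0, 0, 12], 0, 0],
    [[0, 0, 0], 0, 0],
    [[0, 0, 0], 0, 0],
  ],
)

```text
t: 9.35
tcp_pos: [566.1, 162.3, 188.0]
orientation: [0.083, -3.139, 0.0]
force: [-0.2, -0.5, -0.4]
width: 0.405
finger_force: 31.9
```

```bash
python3 shot.py w6
```

```text
t 9.35 tcp [566.1 162.3 188. ] yaw_y 93.01 tilt [-0.001 -0.    -1.   ] w 0.405 f [-0.2 -0.5 -0.4] ff 31.9
```

View pics/w6.png

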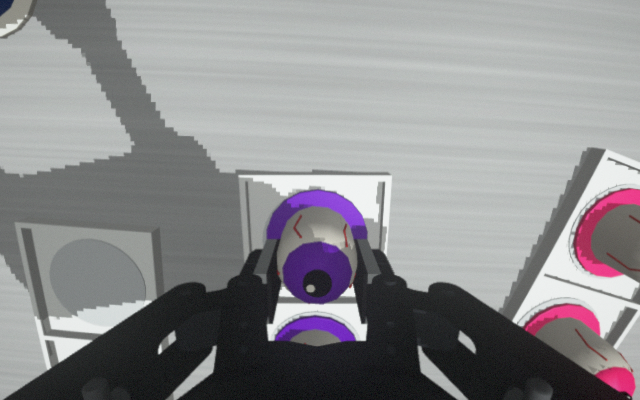

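Purple hangs centred over its pocket at (317,255) px, with its twin behind it. I'll lower, release and head for green.

>>> servo_tool(
  plan=[
    [[0, 0, 3], 0, 0],
    [[0, 0, 0], 0, 0.7],
    [[0, 0, 0], 0, 0.7],
    [[0, 0, 0], 0, 0.7],
    [[0, 0, -15], 0, 0.7],
    [[0, 0, -45], 0, 1],
    [[0, 0, -40], 0, 1],
    [[15, -45, 0], 0.025, 1],
    [[15, -45, 0], 0.025, 1],
    [[15, -45, 0], 0.015, 1],
  ],
)

```text
t: 10.4
tcp_pos: [525.3, 24.9, 287.9]
orientation: [0.019, 3.138, -0.0]
force: [-0.4, -0.7, -0.0]
width: 1.0
finger_force: 0.0
```

```bash
python3 go.py 459 -97.5 181 89.3
```

```text
t 10.4 tcp [525.3  24.9 287.9] yaw_y 89.31 tilt [ 0.003 -0.    -1.   ] w 1.0 f [-0.4 -0.7 -0. ] ff 0.0
turn 0.0 shift after turn 64.8 -123.2 106.9
```

>>> servo_tool(
  plan=[
    [[20, -40, 0], 0, 1],
    [[20, -40, 0], 0, 1],
    [[22, -40, 0], 0, 1],
    [[0, 0, 25], 0, 1],
    [[0, 0, 40], 0, 1],
    [[0, 0, 28], 0, 0.8],
    [[0, 0, 12], 0, 0.7],
    [[0, 0, 0], 0, 0.7],
    [[0, 0, 0], 0, 0],
    [[0, 0, 0], 0, 0],
  ],
)

```text
t: 11.4
tcp_pos: [463.2, -93.5, 182.8]
orientation: [0.02, 3.138, -0.001]
force: [-0.1, 0.4, 1.7]
width: 0.402
finger_force: 29.8
```

>>> servo_tool(
  plan=[
    [[0, 0, 0], 0, 0],
    [[0, 0, 0], 0, 0],
    [[0, 0, 0], 0, 0],
    [[0, 0, -15], 0, 0],
    [[0, 0, -30], 0, 0],
    [[0, 0, -35], 0, 0],
    [[0, 0, 0], 0, 0],
    [[0, 0, 0], 0, 0],
    [[0, 0, 0], 0, 0],
    [[0, 0, 0], 0, 0],
  ],
)

```text
t: 12.4
tcp_pos: [461.0, -93.1, 259.3]
orientation: [-0.02, -3.139, -0.001]
force: [-0.1, 0.1, -0.2]
width: 0.406
finger_force: 30.1
```

```bash
python3 go.py 595.5 40.5 187 89.3
```

```text
t 12.4 tcp [461.  -93.1 259.3] yaw_y 89.27 tilt [-0.003  0.001 -1.   ] w 0.406 f [-0.1  0.1 -0.2] ff 30.1
turn -0.001 shift after turn -132.8 135.2 72.3
```

>>> servo_tool(
  plan=[
    [[-33, 33, 0], 0, 0],
    [[-34, 34, 0], 0, 0],
    [[-34, 34, 0], 0, 0],
    [[-34, 34, 0], 0, 0],
    [[0, 0, 0], 0, 0],
    [[0, 0, 35], 0, 0],
    [[0, 0, 25], 0, 0],
    [[0, 0, 11], 0, 0],
    [[0, 0, 0], 0, 0],
    [[0, 0, 0], 0, 0],
  ],
)

```text
t: 13.4
tcp_pos: [598.4, 39.6, 189.4]
orientation: [-0.021, -3.141, 0.0]
force: [0.1, -0.1, 0.6]
width: 0.402
finger_force: 31.0
```

```bash
python3 shot.py w7
```

```text
t 13.4 tcp [598.4  39.6 189.4] yaw_y 89.25 tilt [-0.001 -0.    -1.   ] w 0.402 f [ 0.1 -0.1  0.6] ff 31.0
```

View pics/w7.png

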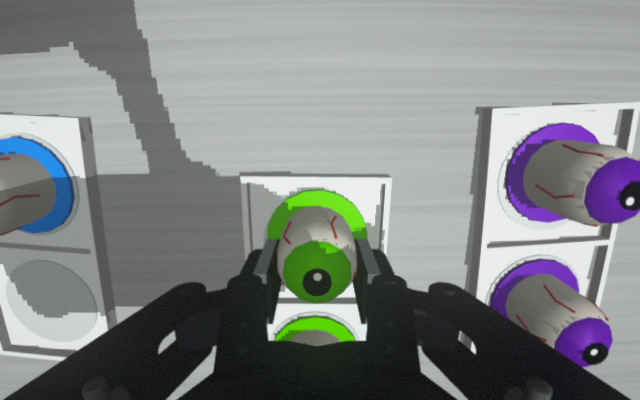

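Green hangs centred over its pocket at (317,255) px, and purple sits flat next to its twin at (548,170). I'll release, then go look at the rail.

>>> servo_tool(
  plan=[
    [[0, 0, 4], 0, 0],
    [[0, 0, 0], 0, 0.7],
    [[0, 0, 0], 0, 0.7],
    [[0, 0, 0], 0, 0.7],
    [[0, 0, -15], 0, 0.7],
    [[0, 0, -45], 0, 1],
    [[0, 0, -45], 0, 1],
    [[10, -45, -20], 0, 1],
    [[10, -45, -20], 0, 1],
    [[10, -45, 0], 0, 1],
  ],
)

```text
t: 14.45
tcp_pos: [568.1, -95.4, 336.3]
orientation: [0.017, 3.133, -0.003]
force: [1.2, -0.3, 0.3]
width: 1.003
finger_force: 0.0
```

>>> servo_tool(
  plan=[
    [[0, -45, 0], 0, 1],
    [[0, -45, 0], 0, 1],
    [[0, -45, 0], 0, 1],
    [[0, -20, 0], 0, 1],
    [[0, 0, 0], 0, 1],
    [[0, 0, 0], 0, 1],
    [[0, 0, 0], 0, 1],
    [[0, 0, 0], 0, 1],
    [[0, 0, 0], 0, 1],
    [[0, 0, 0], 0, 1],
  ],
)

```text
t: 15.45
tcp_pos: [565.1, -248.3, 330.5]
orientation: [-0.018, -3.141, -0.0]
force: [0.4, 0.2, -0.8]
width: 1.004
finger_force: 0.0
```

```bash
python3 shot.py w8
```

```text
t 15.45 tcp [ 565.1 -248.3  330.5] yaw_y 89.34 tilt [-0.  0. -1.] w 1.004 f [ 0.4  0.2 -0.8] ff 0.0
```

View pics/w8.png

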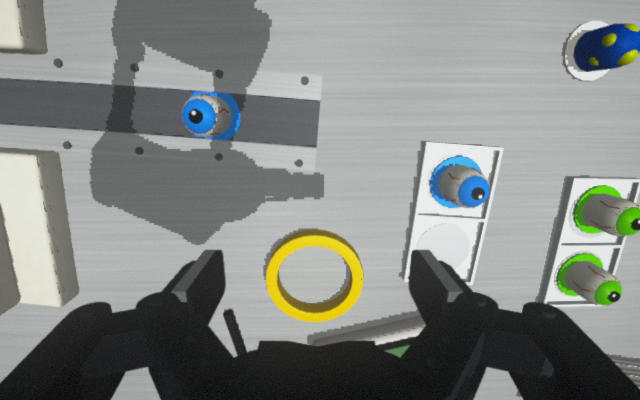

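Green is paired. The blue pod is captive at (212,115) px in the dark slot, whose open end runs from (322,76) to (316,168). The empty blue pocket is at (443,243), and the yellow ring at (315,275) lies clear of the path.

```bash
python3 - <<'E'
from h import *;import pickle
f=cv2.imread("pics/w8.png")[:,:,::-1].copy();c=pickle.load(open("pics/w8.pkl","rb"));g=cv2.cvtColor(f,cv2.COLOR_RGB2GRAY)
m=mask(f,"blue",90,40);m[:,300:]=0
for st,ce in blobs(m,60): print(st,ce)
w=plane(c,[(200,116)],38);w2=plane(c,[(216,116)],3);print("iris",w,"flange",w2)
top=[];bot=[]
for u in list(range(20,105,10))+list(range(275,316,10)):
    col=g[:,u].astype(int);d=np.diff(cv2.GaussianBlur(g,(3,3),0)[:,u].astype(int))
    a=60+np.argmin(d[60:112]);b=112+np.argmax(d[112:160]);top.append((u,a));bot.append((u,b))
print(top,bot)
for e in(top,bot):
    P=plane(c,e,9);l=cv2.fitLine(P[:,:2].astype(np.float32),cv2.DIST_HUBER,0,.01,.01).ravel();print("edge ang",np.degrees(np.arctan2(l[1],l[0])),l[2:])
print("end",plane(c,[(322,76),(316,168)],9))
c2=vision.calibration("side");t=vision.calibration("top")
print("tri",tri(c,[200,116],c2,[411.4,287.7]),tri(c,[200,116],t,[447,188.5]))
print("blue pocket disc",plane(c,[(443,243)],3), "filled flange",plane(c,[(455,181)],3))
E
python3 go.py 502 -342 185 89
```

```text
[189, 91, 52, 50, 725] [224.9, 114.6]
[182, 99, 34, 35, 807] [199.1, 115.8]
iris [[ 498.80928347 -341.89028179   38.        ]] flange [[ 499.39818749 -339.64600298    3.        ]]
[(20, np.int64(78)), (30, np.int64(79)), (40, np.int64(79)), (50, np.int64(80)), (60, np.int64(80)), (70, np.int64(81)), (80, np.int64(81)), (90, np.int64(82)), (100, np.int64(83)), (275, np.int64(96)), (285, np.int64(97)), (295, np.int64(97)), (305, np.int64(98)), (315, np.int64(99))] [(20, np.int64(153)), (30, np.int64(154)), (40, np.int64(126)), (50, np.int64(127)), (60, np.int64(127)), (70, np.int64(147)), (80, np.int64(128)), (90, np.int64(129)), (100, np.int64(130)), (275, np.int64(143)), (285, np.int64(144)), (295, np.int64(145)), (305, np.int64(146)), (315, np.int64(147))]
edge ang 84.60705 [ 470.385   -414.19458]
edge ang 84.62674 [ 514.30695 -394.85605]
end [[ 466.80994872 -241.80136248    9.        ]
 [ 548.09500349 -248.04912526    9.        ]]
tri [[ 499.15158085 -343.92338854   33.17219605]] [[ 497.34770827 -328.55272871   71.95949019]]
blue pocket disc [[ 628.91073046 -117.63593978    3.        ]] filled flange [[ 563.39389674 -112.31942016    3.        ]]
t 15.5 tcp [ 565.1 -248.5  330.5] yaw_y 89.32 tilt [-0.  0. -1.] w 0.996 f [ 0.7 -0.9  0.7] ff 0.0
turn 0.006 shift after turn 61.5 -94.6 145.5
```

```bash
python3 go.py 499 -342.3 183 84.7
```

```text
t 15.5 tcp [ 565.1 -248.5  330.5] yaw_y 89.32 tilt [-0.  0. -1.] w 0.996 f [ 0.7 -0.9  0.7] ff 0.0
turn 0.081 shift after turn 57.2 -99.5 147.5
```

>>> servo_tool(
  plan=[
    [[0, 0, 0], 0.081, 1],
    [[19, -33, 0], 0, 1],
    [[19, -33, 0], 0, 1],
    [[19, -33.5, 0], 0, 1],
    [[0, 0, 30], 0, 1],
    [[0, 0, 45], 0, 1],
    [[0, 0, 35], 0, 1],
    [[0, 0, 15], 0, 1],
    [[0, 0, 0], 0, 1],
    [[0, 0, 0], 0, 1],
  ],
  grip_force=20,
)

```text
t: 16.5
tcp_pos: [499.7, -343.2, 206.6]
orientation: [0.147, 3.137, -0.001]
force: [1.0, 0.8, 0.6]
width: 0.999
finger_force: 0.0
```

```bash
python3 go.py 499 -342.3 183 84.7; python3 shot.py w9
```

```text
t 16.5 tcp [ 499.7 -343.2  206.6] yaw_y 84.65 tilt [ 0.001 -0.001 -1.   ] w 0.999 f [1.  0.8 0.6] ff 0.0
turn -0.001 shift after turn 0.7 0.9 23.6
t 16.5 tcp [ 499.7 -343.2  206.6] yaw_y 84.65 tilt [ 0.001 -0.001 -1.   ] w 0.999 f [1.  0.8 0.6] ff 0.0
```

View pics/w9.png

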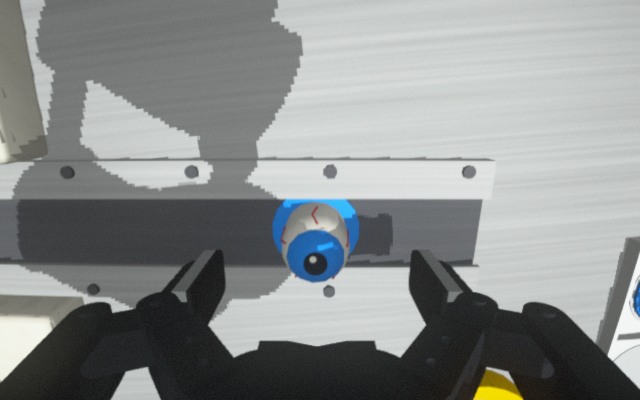

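The pod sits centred between the open fingers at (316,240) px, and the rail's edges run level in the picture, so the tool is aligned with the rail. I'll descend, grip and start sliding.

>>> servo_tool(
  plan=[
    [[0, 0, 15], 0, 1],
    [[0, 0, 8], 0, 0.8],
    [[0, 0, 0], 0, 0],
    [[0, 0, 0], 0, 0],
    [[0, 0, 0], 0, 0],
    [[0, 0, 0], 0, 0],
    [[0, 0, 0], 0, 0],
    [[0, 5, 0], 0, 0],
    [[0, 10, 0], 0, 0],
    [[0, 10, 0], 0, 0],
  ],
)

```text
t: 17.55
tcp_pos: [501.3, -317.4, 182.6]
orientation: [0.148, 3.138, -0.0]
force: [0.1, -1.0, 1.4]
width: 0.412
finger_force: 20.1
```

>>> servo_tool(
  plan=[
    [[0, 10, 0], 0, 0],
    [[0, 10, 0], 0, 0],
    [[0, 10, 0], 0, 0],
    [[0, 10, 0], 0, 0],
    [[0, 10, 0], 0, 0],
    [[0, 10, 0], 0, 0],
    [[0, 10, 0], 0, 0],
    [[0, 0, 0], 0, 0],
    [[0, 0, 0], 0, 0],
    [[0, 0, 0], 0, 0],
  ],
)

```text
t: 18.55
tcp_pos: [507.9, -248.2, 182.6]
orientation: [0.148, 3.138, 0.001]
force: [0.7, 2.1, 3.5]
width: 0.413
finger_force: 20.3
```

```bash
python3 shot.py w10; python3 go.py 512.7 -195 183 84.7
```

```text
t 18.55 tcp [ 507.9 -248.2  182.6] yaw_y 84.61 tilt [ 0.  0. -1.] w 0.413 f [0.7 2.1 3.5] ff 20.3
t 18.6 tcp [ 507.9 -248.3  182.6] yaw_y 84.6 tilt [ 0.  0. -1.] w 0.412 f [0.6 2.1 4. ] ff 20.3
turn -0.002 shift after turn 0.1 53.6 -0.4
```

View pics/w10.png

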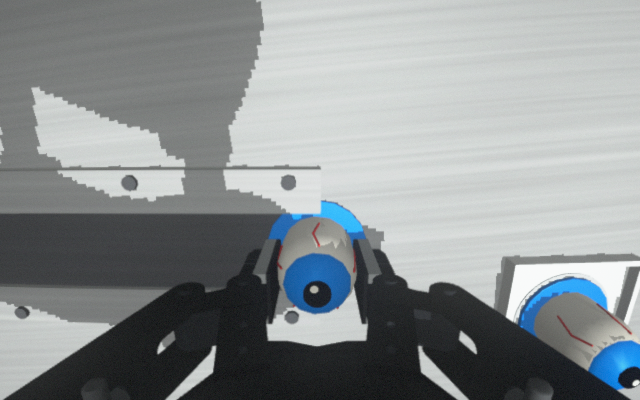

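The pod has slid to the rail's end at (320,255) px, with half its flange out and only small forces. I'll take it on to about 50 mm past the end.

>>> servo_tool(
  plan=[
    [[0, 10, 0], 0, 0],
    [[0, 10, 0], 0, 0],
    [[0, 10, 0], 0, 0],
    [[0, 10, 0], 0, 0],
    [[0, 10, 0], 0, 0],
    [[0, 5, 0], 0, 0],
    [[0, 0, 0], 0, 0],
    [[0, 0, 0], 0, 0],
    [[0, 0, -5], 0, 0],
    [[0, 0, -10], 0, 0],
  ],
  grip_force=30,
)

```text
t: 19.6
tcp_pos: [511.8, -192.8, 196.2]
orientation: [-0.147, -3.134, -0.003]
force: [0.1, -0.2, -0.4]
width: 0.408
finger_force: 30.0
```

```bash
python3 go.py 632.5 -117.5 188 85.8
```

```text
t 19.6 tcp [ 511.8 -192.8  196.2] yaw_y 84.63 tilt [-0.004  0.002 -1.   ] w 0.408 f [ 0.1 -0.2 -0.4] ff 30.0
turn -0.02 shift after turn -114.9 84.0 8.2
```

>>> servo_tool(
  plan=[
    [[0, 0, -30], -0.02, 0],
    [[0, 0, -35], 0, 0],
    [[-28, 21, 0], 0, 0],
    [[-29, 21, 0], 0, 0],
    [[-29, 21, 0], 0, 0],
    [[-29, 21, 0], 0, 0],
    [[0, 0, 0], 0, 0],
    [[0, 0, 35], 0, 0],
    [[0, 0, 28], 0, 0],
    [[0, 0, 8], 0, 0],
  ],
)

```text
t: 20.6
tcp_pos: [631.1, -118.1, 187.7]
orientation: [-0.116, -3.132, -0.002]
force: [-1.2, 0.3, -0.5]
width: 0.407
finger_force: 30.1
```

```bash
python3 go.py 633 -117.5 186 85.8; python3 shot.py w11
```

```text
t 20.6 tcp [ 631.1 -118.1  187.7] yaw_y 85.76 tilt [-0.008  0.002 -1.   ] w 0.407 f [-1.2  0.3 -0.5] ff 30.1
turn -0.001 shift after turn -1.9 0.7 1.7
t 20.6 tcp [ 631.1 -118.1  187.7] yaw_y 85.76 tilt [-0.008  0.002 -1.   ] w 0.407 f [-1.2  0.3 -0.5] ff 30.1
```

View pics/w11.png

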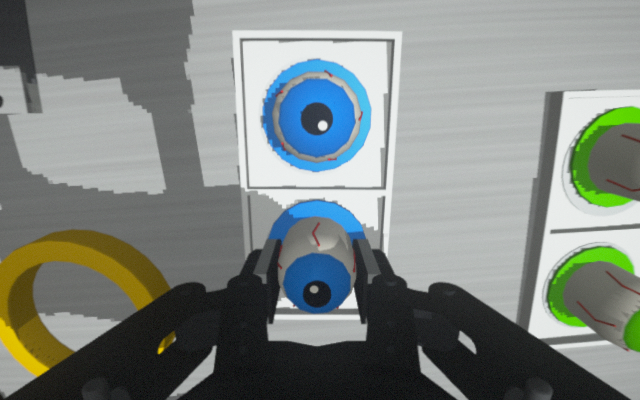

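Blue hangs over its pocket at (317,265) px, clear of the divider and of the ring. I'll nudge it 2 mm, lower, release and retreat.

>>> servo_tool(
  plan=[
    [[-2, 0, 0], 0, 0],
    [[0, 0, 2.5], 0, 0],
    [[0, 0, 0], 0, 0.7],
    [[0, 0, 0], 0, 0.7],
    [[0, 0, 0], 0, 0.7],
    [[0, 0, -15], 0, 0.7],
    [[0, 0, -45], 0, 0.7],
    [[0, 0, -45], 0, 0.7],
    [[40, 0, -20], 0, 0.7],
    [[40, 0, -20], 0, 0.7],
  ],
)

```text
t: 21.65
tcp_pos: [556.3, -112.6, 337.8]
orientation: [0.115, 3.135, -0.002]
force: [-0.7, 0.5, -0.0]
width: 0.701
finger_force: 0.0
```

>>> servo_tool(
  plan=[
    [[40, 0, -20], 0, 0.7],
    [[40, 0, 0], 0, 0.7],
    [[30, 0, 0], 0, 0.7],
    [[0, 0, 0], 0, 0.7],
    [[0, 0, 0], 0, 0.7],
    [[0, 0, 0], 0, 0.7],
    [[0, 0, 0], 0, 0.7],
    [[0, 0, 0], 0, 0.7],
    [[0, 0, 0], 0, 0.7],
    [[0, 0, 0], 0, 0.7],
  ],
)

```text
t: 22.65
tcp_pos: [446.7, -104.5, 353.7]
orientation: [-0.116, -3.139, -0.0]
force: [0.0, 0.1, 0.7]
width: 0.701
finger_force: 0.0
```

Run:
```python
from h import *
f=vision.grab_frame("top");g=vision.grab_frame("side")
cv2.imwrite("pics/end.png",np.vstack([cv2.resize(f[100:270,170:400],(800,300)),cv2.resize(g[90:260,160:480],(800,300))])[:,:,::-1])
c=vision.calibration("top")
for k in HUE:
    for st,ce in blobs(cv2.morphologyEx(mask(f,k),cv2.MORPH_CLOSE,np.ones((3,3))),150):
        if 170<ce[0]<400: print(k,st,plane(c,[[st[0]+st[2]/2-.5,st[1]+st[3]/2-.5]],6)[0].round())
```

```text
purple [246, 133, 18, 19, 203] [635. 165.   6.]
purple [247, 161, 18, 18, 209] [561. 163.   6.]
pink [192, 140, 19, 18, 186] [621. 310.   6.]
pink [186, 166, 19, 18, 183] [552. 326.   6.]
green [293, 120, 19, 18, 215] [669.  37.   6.]
green [292, 147, 19, 19, 242] [595.  41.   6.]
blue [352, 130, 19, 19, 224] [ 637. -120.    6.]
```

View pics/end.png

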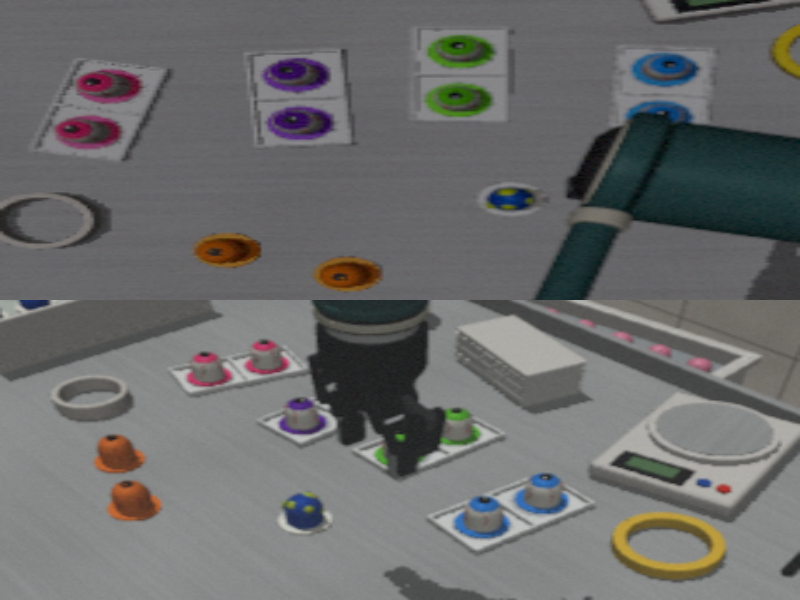

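The pairs are complete: each tray holds two upright eyes of its own colour. In the top crop they are at pink (108,86), purple (300,122), green (459,99) and blue (664,69). The globe (511,198) and the orange look-alikes are untouched.

```bash
python3 -c "
from workcell import order;print(order.finish_job())"
```

```text
the job is handed in; nothing more can be done
None
```

All four eye pods sit flat and pupil-up beside their same-colour twins; the blue one was slid to the rail's open end before lifting, the globe pod and orange look-alikes were left alone, and the job was handed in at about 23 s.

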